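Stand the desk clock up on its oak stand

ROBOT

A 6-joint arm with a two-finger parallel gripper is mounted at the origin on the work surface. World frame = base frame: x ahead of the robot, y to its left, z up, the work surface at z = 0. Lengths are in m, angles in rad, forces in N, time in s.
With the tool pointing down it reaches from about 0.35 to 0.925 m from the base axis. Payload 6.4 kg.
Tool frame: the origin (TCP) lies at the very end of the fingers, on their centre line; the grasp point (between the pads) lies 19 mm behind it; z points along the fingers, y is the line along which they close (so a half turn about z gives the same grasp; the last joint's range is limited). The gripper opens to 94 mm and grips with 3 to 60 N. Pads are 16 mm wide; open, the fingers measure 119 mm over their backs; the gripper's body (75 mm by 177 mm) begins 78 mm behind the grasp point.
Start: joints at [-1.465, 0.245, 1.558, -0, 1.339, -0.174], TCP at [0.18, -0.625, 0.205] pointing down, gripper open.
Joint ranges: [-3.13, 3.13], [-1.02, 2.26], [0.13, 2.54], [-0.95, 4.09], [0.21, 2.88], [-2.74, 2.74]. Speed limits (rad/s): [2.57, 2.57, 3.14, 3.14, 3.14, 3.14].

INTERFACE

Orientations are given as a unit quaternion [x, y, z, w].
In Python, from bench import sensors, optics, job_done gives the robot as it stands.
- The arm moves only by the tool play_rows, never from a script. Its argument "motion" is a list of rows, each an object with "xyz": the shift along the tool's x, y, z each as a share of 0.1 m, from -1 to 1, a list of three; "dr": the turn, a rotation vector about the tool's x, y, z each as a share of 120 degrees, from -1 to 1, a list of three. A call has 1 to 8 rows; each row is the pose to reach, as a shift and turn from the pose commanded when the call began, along the tool's axes at that moment; what a row does not reach only later rows make up. A row lasts 1/12 s, in which the tool goes at most 41.7 mm and 7.16 degrees, less where a joint would pass 70% of its speed; a pose out of reach is approached as far as the arm can. A call with a number of a shift or a turn outside -1 to 1 is refused whole. A call with a gripper value outside its range is refused whole. "hand" is the opening, from 0 (shut) to 1 (fully open), set as the call begins (left out, the last holds). The fingers move at their own pace and stop on an object; "newtons" is the grip in N (left out, the last holds). Time passes only in rows, so rows that repeat a pose let the fingers close. It gives the time, the measured TCP pose, the force, the opening and the grip force at its end, in the units of the state.
- sensors.observe(): the state, without advancing time (a new reading comes with each control period).
- optics.camera(name): name is "scene" or "side" or "wrist"; returns a dict with "image" (420x560x3 uint8, red, green, blue), "K" (3x3 intrinsics, pixels), "k1" (the pictures are not rectified: a ray, as slopes to the right and down, at radius r is drawn at 1 + k1 r^2 times it, then the intrinsics apply), "R" (3x3) and "t" (3): a world point X has camera coordinates R X + t. Camera axes: x right, y down, z forward; pixel columns grow to the right and rows downward; lengths in m; the calibration is good to about 2 mm. A picture is of the moment at which its call begins. There is no depth.
- job_done(): hands the job in; it is judged then, once.
The state is a dict: "t": time; "q": joint angles; "qd": joint speeds; "joint_efforts": joint torques, N m; "tool_pos": TCP position; "orientation": TCP orientation; "wrist_force": force on the tool from outside, world axes, zero at the start; "torque": the same for the moment, N m; "gripper_width": opening from 0.0 (shut) to 1.0 (fully open); "grasp_force": force on a finger pad.
Only numpy, scipy, OpenCV 4.12 (cv2) and the standard library are available. Lean on these libraries where they do the work, as an engineer would, in place of code of your own. Each camera call takes 0.05 s, during which the arm holds its last target. There are 200 camera calls.

TASK

The little white desk clock is lying on its back on the counter. Pick it up, turn it upright and stand it right way up (brown foot down) in the middle of the square wooden stand, setting it down gently rather than dropping it, then let go. Leave the red pocket book and the small carton lying where they are.

Things in the scene. Friction and masses are not known exactly. Their poses are not given: they have to be found in the camera images.
- clock_center (a point): Centre of the white desk clock, a block 104 mm long (x), 56 wide (y, grip here), 32 thick (z), 0.2 kg. x points from the dark brown foot (flat end, 20 mm band) to the head with a 4 mm brass stub; z comes out of the face with the round dial. Starts flat on its back, centre 16 mm up, foot towards the robot within 30 degrees. Standing on its foot, x points up, centre 52 mm above the support.
- stand_top (a point): Centre of the top face of the square wooden stand: a fixed board 130 x 130 mm, its top 12 mm above the counter, axes along its sides, z up.
- book_center (a point): Centre of the red pocket book, 104 x 60 x 26 mm (x, y, z), lying flat on the counter. To be left alone.
- carton_center (a point): Centre of the small brown cardboard carton, 104 x 58 x 30 mm (x, y, z), lying flat on the counter. To be left alone.
Things that resemble listed ones, but are neither listed nor needed, are in the scene too. Of the things shaped like the part that bears stand_top, the wooden one is meant.

How it is judged:
By the outcome, as a careful person would: the job done as asked, in the order asked, and still so for the second after the job is handed in, with the robot touching nothing.
It also fails if it takes over 42 s, if anything falls off the work surface, if the arm or the gripper's body presses on something with over 40 N, if the wrist force passes 120 N, or if a joint passes its speed limit or range.

## Working session

There is one attempt and no reset: what is moved stays moved. The work goes in short steps, Python scripts to look and compute and a tool call to move; the robot and the scene stay as the last step left them, time stands still between calls to the robot, and variables do not carry over. Pictures are saved under pics/ and viewed, at most 10 in all, crops included, and the job is handed in when it is done.

Besides the shell and the picture viewer there is one more tool, called after ">>>" as a command line: name --argument value ..., lists and objects as JSON in quotes. play_rows: Moves the arm, as the interface text tells. Shift numbers are shares of 0.1 m and turn numbers shares of 120 degrees, none past 1 either way. Its arguments: {"type":"object","properties":{"motion":{"type":"array","items":{"type":"object","properties":{"xyz":{"type":"array","items":{"type":"number","minimum":-1,"maximum":1}},"dr":{"type":"array","items":{"type":"number","minimum":-1,"maximum":1}}}}},"hand":{"type":"number"},"newtons":{"type":"number"}},"required":["motion"]}

```bash
mkdir -p pics; ls; python3 - <<'E'
from bench import sensors, optics
import cv2,numpy as np,pickle
d={}
for n in("scene","side"):
    c=optics.camera(n);d[n]=c
    cv2.imwrite(f"pics/{n}0.png",c["image"][:,:,::-1]); print(n,c["K"].tolist(),c["k1"],np.round(-c["R"].T@c["t"],3))
pickle.dump(d,open("c0.pkl","wb"));print(sensors.observe())
E
```

```text
pics
scene [[512.602148393234, 0.0, 278.8029584919525], [0.0, 512.602148393234, 215.74603447296616], [0.0, 0.0, 1.0]] -0.024238403132011237 [1.33  0.551 0.771]
side [[398.7486980292581, 0.0, 279.8841737632803], [0.0, 398.7486980292581, 209.8725466072169], [0.0, 0.0, 1.0]] -0.01878992515531112 [ 0.466 -0.634  0.706]
{'t': 0.1, 'q': array([-1.46510964e+00,  2.45726666e-01,  1.55887336e+00, -2.34746610e-05,
        1.33869028e+00, -1.74095668e-01]), 'qd': array([ 0.00028991, -0.00092863, -0.00243633, -0.00106908,  0.00023911,
        0.00227375]), 'joint_efforts': array([-4.55813433e-04, -4.16915560e+01, -3.15524483e+01,  6.86394819e-02,
        3.09996132e-02, -5.33042828e-05]), 'tool_pos': array([ 0.17944026, -0.62418626,  0.20447687]), 'orientation': array([ 9.90230441e-01,  1.39437991e-01,  1.76143508e-05, -8.48718894e-04]), 'wrist_force': array([0.01924181, 0.40554404, 0.25752626]), 'torque': array([-0.01516353, -0.00359808,  0.0150025 ]), 'grasp_force': 0.0, 'gripper_width': 0.9973821240920011}
```

View pics/scene0.png

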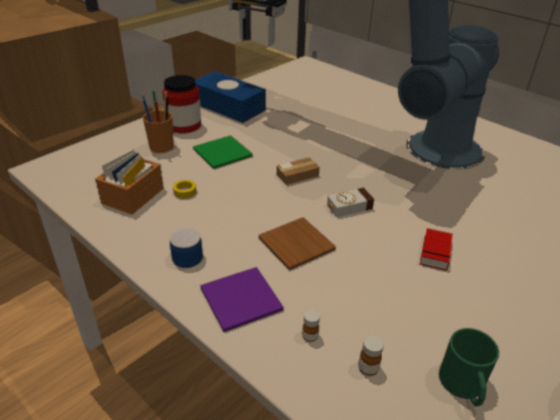

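View pics/side0.png

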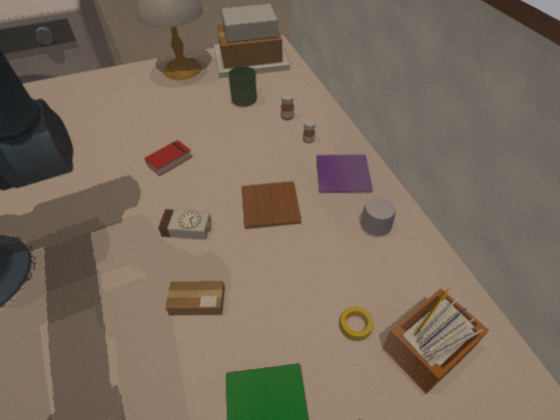

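The scene view shows the clock at about (350,201) and the wooden stand at (297,242). In the side view the clock is at (185,223), with its brown foot at the left, and the stand is at (271,205).

```bash
cat > h.py <<'E'
import numpy as np,cv2
def cast(c,px,z):
    D=np.array([c["k1"],0,0,0,0.])
    u=cv2.undistortPoints(np.asarray(px,float).reshape(-1,1,2),c["K"],D).reshape(-1,2)
    d=np.c_[u,np.ones(len(u))]@c["R"]; o=-c["R"].T@c["t"]
    return o+d*((z-o[2])/d[:,2])[:,None]
def rect(c,m,z):
    k=max(cv2.findContours(m,cv2.RETR_EXTERNAL,cv2.CHAIN_APPROX_NONE)[0],key=cv2.contourArea)
    p=cast(c,k,z)[:,:2]
    return cv2.minAreaRect((p*1000).astype(np.float32))
E
python3 - <<'E'
import pickle
from h import *
d=pickle.load(open("c0.pkl","rb"))
for n,s,cl in(("scene",(255,215,340,270),(320,180,385,220)),("side",(235,175,308,235),(150,200,220,246))):
    c=d[n];im=c["image"];hsv=cv2.cvtColor(im,cv2.COLOR_RGB2HSV)
    m=np.zeros(im.shape[:2],np.uint8);x0,y0,x1,y1=s
    m[y0:y1,x0:x1]=((hsv[y0:y1,x0:x1,1]>110))*255
    print(n,"stand",rect(c,m,.012))
    x0,y0,x1,y1=cl
    m[:]=0; m[y0:y1,x0:x1]=((hsv[y0:y1,x0:x1,1]>110)&(hsv[y0:y1,x0:x1,2]<110))*255
    print("foot",rect(c,m,.032))
    cv2.imwrite(f"pics/cl_{n}.png",cv2.resize(im[y0:y1,x0:x1,::-1],None,fx=6,fy=6,interpolation=2))
a=cv2.imread("pics/cl_scene.png");b=cv2.imread("pics/cl_side.png")
o=np.zeros((a.shape[0]+b.shape[0],max(a.shape[1],b.shape[1]),3),np.uint8);o[:len(a),:a.shape[1]]=a;o[len(a):,:b.shape[1]]=b
cv2.imwrite("pics/cl.png",o)
E
```

```text
scene stand ((649.6060180664062, -18.950424194335938), (133.69699096679688, 131.33920288085938), 76.67008972167969)
foot ((420.17828369140625, 10.776317596435547), (88.50163269042969, 23.452821731567383), 49.5428581237793)
side stand ((642.7845458984375, -28.97577667236328), (132.60096740722656, 127.89788055419922), 76.79930877685547)
foot ((403.4055480957031, -10.134578704833984), (55.818572998046875, 15.810408592224121), 65.1049575805664)
```

View pics/cl.png

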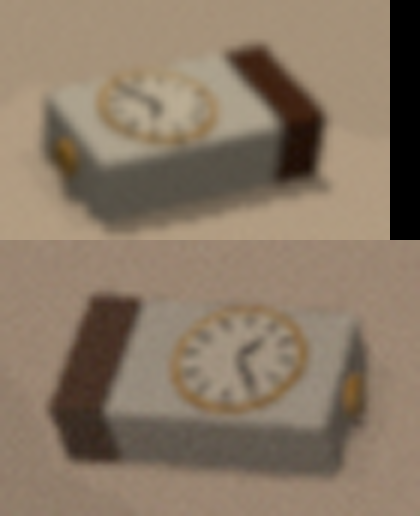

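The crop shows the clock's face corners clearly. Scene part: (47,95), (100,167), (320,118), (262,45). Side part: (95,297), (358,315), (335,430), (53,410). The foot faces the robot.

```bash
python3 - <<'E'
import pickle
from h import *
d=pickle.load(open("c0.pkl","rb"))
A=np.array([(47,95),(100,167),(320,118),(262,45)])/6+(320,180)
B=(np.array([(95,297),(358,315),(335,430),(53,410)])-(0,240))/6+(150,200)
a=cast(d["scene"],A-.5,.032)[:,:2];b=cast(d["side"],B-.5,.032)[:,:2]
for p,(h,f) in((a,((0,1),(2,3))),(b,((1,2),(0,3)))):
    v=p[list(h)].mean(0)-p[list(f)].mean(0)
    print(np.round(p*1000),p.mean(0),np.hypot(*v),np.degrees(np.arctan2(v[1],v[0])))
from scipy.spatial.transform import Rotation as R
from bench import sensors
s=sensors.observe();print(np.round(R.from_quat(s["orientation"]).as_matrix(),3))
E
```

```text
[[482. -67.]
 [505. -20.]
 [414.  23.]
 [388. -25.]] [ 0.44734693 -0.02235442] 0.10177566222300041 -24.67385252675561
[[409.  20.]
 [501. -24.]
 [481. -75.]
 [386. -30.]] [ 0.44415234 -0.02693239] 0.1033725280222651 -25.46013787378017
[[ 0.961  0.276 -0.   ]
 [ 0.276 -0.961  0.002]
 [ 0.    -0.002 -1.   ]]
```

>>> play_rows --motion '[{"xyz": [0.85, -0.95, 0]}, {"xyz": [0.85, -0.95, 0]}, {"xyz": [0.85, -0.95, 0]}, {"xyz": [0.85, -0.95, 0]}]' --hand 1

```text
schema error: expected keys xyz, dr
```

```bash
cat > log.py <<'E'
from bench import sensors
import numpy as np
s=sensors.observe()
open("q.txt","a").write(" ".join(map(str,[*s["q"],*s["tool_pos"],*s["orientation"]]))+"\n")
print(round(s["t"],2),np.round(s["q"],3),np.round(s["tool_pos"],4),np.round(s["wrist_force"],1))
E
python3 log.py
```

```text
0.1 [-1.465  0.246  1.559 -0.     1.339 -0.174] [ 0.1794 -0.6242  0.2045] [0.  0.4 0.3]
```

>>> play_rows --motion '[{"xyz": [0.85, -0.95, 0]}, {"xyz": [0.85, -0.95, 0]}, {"xyz": [0.85, -0.95, 0]}, {"xyz": [0.85, -0.95, 0]}]'

```text
schema error: expected keys xyz, dr
```

>>> play_rows --motion '[{"xyz": [0.85, -0.95, 0]}, {"xyz": [0.85, -0.95, 0]}, {"xyz": [0.85, -0.95, 0]}, {"xyz": [0.85, -0.95, 0]}]'

```text
schema error: expected keys xyz, dr
```

>>> play_rows --motion '[{"xyz": [0.85, -0.95, -0.5]}, {"xyz": [0.85, -0.95, -0.5]}, {"xyz": [0.85, -0.95, -0.5]}, {"xyz": [0.85, -0.95, -0.5]}]'

```text
schema error: expected keys xyz, dr
```

```bash
python3 log.py
```

```text
0.1 [-1.465  0.246  1.559 -0.     1.339 -0.174] [ 0.1794 -0.6242  0.2045] [0.  0.4 0.3]
```

>>> play_rows --motion '[{"xyz": [0.85, -0.95, 0], "dr": [0, 0, 0.34]}, {"xyz": [0.85, -0.95, 0], "dr": [0, 0, 0.34]}, {"xyz": [0.85, -0.95, 0], "dr": [0, 0, 0.34]}, {"xyz": [0.85, -0.95, 0], "dr": [0, 0, 0.34]}, {"xyz": [0.85, -0.95, 0], "dr": [0, 0, 0.34]}, {"xyz": [0.85, -0.95, 0], "dr": [0, 0, 0.34]}, {"xyz": [0.85, -0.95, 0], "dr": [0, 0, 0.34]}]'

```text
t: 0.68
tool_pos: [0.2351, -0.5094, 0.2051]
orientation: [0.977, -0.215, -0.0, -0.0]
wrist_force: [-0.9, -0.8, -0.4]
gripper_width: 1.001
grasp_force: 0.0
```

```bash
python3 log.py
```

```text
0.68 [-1.34   0.039  1.788 -0.     1.316  0.664] [ 0.2351 -0.5094  0.2051] [-0.9 -0.8 -0.4]
```

>>> play_rows --motion '[{"xyz": [0, -1, -0.3], "dr": [0, 0, 0]}, {"xyz": [0, -1, -0.3], "dr": [0, 0, 0]}, {"xyz": [0, -1, -0.3], "dr": [0, 0, 0]}]'

```text
t: 0.93
tool_pos: [0.2778, -0.4169, 0.236]
orientation: [0.977, -0.213, 0.0, -0.0]
wrist_force: [-0.3, -0.2, 0.5]
gripper_width: 0.998
grasp_force: 0.0
```

>>> play_rows --motion '[{"xyz": [0, -1, 0], "dr": [0, 0, 0]}, {"xyz": [0, -1, 0], "dr": [0, 0, 0]}, {"xyz": [0, -1, 0], "dr": [0, 0, 0]}]'

```text
t: 1.18
tool_pos: [0.3198, -0.325, 0.2352]
orientation: [0.977, -0.212, 0.0, -0.001]
wrist_force: [0.4, 0.0, 0.1]
gripper_width: 0.997
grasp_force: 0.0
```

```bash
python3 log.py
```

```text
1.18 [-1.044e+00 -2.570e-01  2.003e+00  1.000e-03  1.397e+00  9.540e-01] [ 0.3198 -0.325   0.2352] [0.4 0.  0.1]
```

>>> play_rows --motion '[{"xyz": [0, -1, 0], "dr": [0, -0.1, 0]}, {"xyz": [0, -1, 0], "dr": [0, -0.1, 0]}, {"xyz": [0, -1, 0], "dr": [0, -0.1, 0]}]'

```text
t: 1.43
tool_pos: [0.3626, -0.2346, 0.2349]
orientation: [0.972, -0.21, -0.104, -0.023]
wrist_force: [0.4, 0.1, 0.1]
gripper_width: 1.003
grasp_force: 0.0
```

```bash
python3 log.py
```

```text
1.43 [-0.789 -0.159  1.932 -0.073  1.568  1.215] [ 0.3626 -0.2346  0.2349] [0.4 0.1 0.1]
```

```bash
cat > kin.py <<'E'
import numpy as np
from scipy.spatial.transform import Rotation as R
from scipy.optimize import least_squares
E=lambda a,q:R.from_euler(a,q)
def fk(q,p):
    h,r0,b,a2,a3,L=p
    A=E('z',q[0]);B=A*E('y',q[1]);C=B*E('y',q[2]);D=C*E('z',q[3])*E('y',q[4])*E('z',q[5]+np.pi/2)
    return A.apply([r0,b,h])+B.apply([0,0,a2])+C.apply([0,0,a3])+D.apply([0,0,L]),D
Q=np.atleast_2d(np.loadtxt("q.txt"))
def res(p): return np.concatenate([fk(r[:6],p)[0]-r[6:9] for r in Q])
f=least_squares(lambda p:np.r_[res(p),1e-4*(p-[.3,0,.1,.4,.4,.3])],[.3,0,.1,.4,.4,.3]);P=f.x
LO=np.array([-3.13,-1.02,.13,-.95,.21,-2.74])+.03;HI=np.array([3.13,2.26,2.54,4.09,2.88,2.74])-.03
def ik(pos,rot,q0):
    def g(q):
        x,D=fk(q,P);return np.r_[(x-pos)*5,(rot.inv()*D).as_rotvec()]
    s=least_squares(g,np.clip(q0,LO+.001,HI-.001),bounds=(LO,HI));return s.x,np.linalg.norm(s.fun)
def frame(cx_yaw,tilt,up):
    """tool rotation when holding clock: x axis of clock along yaw; up=True: standing, dial facing -yaw dir"""
    r=E('z',cx_yaw)*R.from_matrix(np.array([[1,0,0],[0,-1,0],[0,0,-1.]]).T)*E('y',-tilt)
    return r if not up else E('z',cx_yaw)*E('y',-np.pi/2)*E('z',-cx_yaw)*r
E
python3 - <<'E'
from kin import *
print(P,np.abs(res(P)).max()); r=Q[-1];print((R.from_quat(r[9:])*0+0) if 0 else (R.from_quat(r[9:]).inv()*fk(r[:6],P)[1]).magnitude())
for T in (30,40,45):
  t=np.radians(T)
  g=frame(np.radians(-25),t,False); off=g.apply([0,0,.019])
  gp=np.array([.446+.015*.906,-.0245-.015*.423,.022])
  q,e=ik(gp+off,g,Q[-1][:6]);print(T,"grasp",np.round(q,2),round(e,4))
  for yaw in(-13.3,76.7,-103.3,166.7):
    w=frame(np.radians(yaw),t,True);pp=np.array([.646,-.024,.064+.015])
    best=None
    for q0 in(q,q*[1,1,1,0,1,1]+[0,0,0,1.5,0,-1.5],q*[1,1,1,0,1,1]+[0,0,0,3,0,-3]):
      z,e=ik(pp+w.apply([0,0,.019]),w,q0);print(yaw,np.round(z,2),round(e,4)) if e<.01 else 0
E
```

```text
[ 0.21460677 -0.00464078  0.11261089  0.41255811  0.55893683  0.28078636] 0.0022084972931205593
4.739645817315118e-16
30 grasp [-0.34  0.36  1.9   0.05  1.41  1.65] 0.0
-13.3 [-0.2   0.1   2.31  3.23  0.31 -1.64] 0.0
-13.3 [-0.2   0.1   2.31  3.23  0.31 -1.64] 0.0
76.7 [-0.57  0.53  1.74  0.97  1.47 -0.76] 0.0
76.7 [-0.57  0.53  1.74  0.97  1.47 -0.76] 0.0
76.7 [-0.57  0.53  1.74  0.97  1.47 -0.76] 0.0
166.7 [-0.22  1.03  0.95  0.02  2.22 -1.55] 0.0
166.7 [-0.22  1.03  0.95  0.02  2.22 -1.55] 0.0
40 grasp [-0.35  0.47  1.8   0.06  1.57  1.64] 0.0
76.7 [-0.53  0.47  1.75  0.85  1.36 -0.67] 0.0
76.7 [-0.53  0.47  1.75  0.85  1.36 -0.67] 0.0
76.7 [-0.53  0.47  1.75  0.85  1.36 -0.67] 0.0
166.7 [-0.22  0.91  1.06  0.01  2.04 -1.56] 0.0
166.7 [-0.22  0.91  1.06  0.01  2.04 -1.56] 0.0
45 grasp [-0.35  0.53  1.75  0.06  1.64  1.64] 0.0
76.7 [-0.5   0.44  1.75  0.78  1.31 -0.62] 0.0
76.7 [-0.5   0.44  1.75  0.78  1.31 -0.62] 0.0
76.7 [-0.5   0.44  1.75  0.78  1.31 -0.62] 0.0
166.7 [-0.22  0.86  1.12  0.01  1.95 -1.56] 0.0
166.7 [-0.22  0.86  1.12  0.01  1.95 -1.56] 0.0
```

```bash
cat > go.py <<'E'
from kin import *
from bench import sensors
def go(pos,rot):
    s=sensors.observe();o=R.from_quat(s["orientation"])
    print("xyz",np.round(o.inv().apply(pos-s["tool_pos"])*10,3),"dr",np.round(np.degrees((o.inv()*rot).as_rotvec())/120,3))
def grasp(back,cx=.446,cy=-.0245,yaw=-25,a=.015,z=.022,T=40):
    g=frame(np.radians(yaw),np.radians(T),False);c,s_=np.cos(np.radians(yaw)),np.sin(np.radians(yaw))
    return np.array([cx+a*c,cy+a*s_,z])+g.apply([0,0,.019-back]),g
def place(dz,sx=.646,sy=-.024,yaw=76.7,a=.015,T=40):
    w=frame(np.radians(yaw),np.radians(T),True)
    return np.array([sx,sy,.064+a+dz])+w.apply([0,0,.019]),w
E
python3 -c "
from go import *
p=grasp(.1);print(p[0]);go(*p)"
```

```text
[ 0.50678225 -0.05284323  0.0840496 ]
xyz [ 0.869 -2.248  1.36 ] dr [ 0.001 -0.232  0.005]
```

>>> play_rows --motion '[{"xyz": [0.6, -1, 0], "dr": [0, -0.232, 0]}, {"xyz": [0.6, -1, 0], "dr": [0, -0.232, 0]}, {"xyz": [0.6, -1, 0], "dr": [0, -0.232, 0]}, {"xyz": [0.6, -1, 0], "dr": [0, -0.232, 0]}, {"xyz": [0.6, -1, 0], "dr": [0, -0.232, 0]}]'

```text
t: 1.85
tool_pos: [0.4566, -0.1704, 0.2181]
orientation: [0.917, -0.199, -0.338, -0.075]
wrist_force: [-0.3, 0.0, -1.0]
gripper_width: 0.997
grasp_force: 0.0
```

>>> play_rows --motion '[{"xyz": [0, -1, 0], "dr": [0, 0, 0]}, {"xyz": [0, -1, 0], "dr": [0, 0, 0]}, {"xyz": [0, -1, 0], "dr": [0, 0, 0]}, {"xyz": [0, -1, 0], "dr": [0, 0, 0]}, {"xyz": [0, -1, 0], "dr": [0, 0, 0]}]'

```text
t: 2.27
tool_pos: [0.4974, -0.0808, 0.2236]
orientation: [0.919, -0.201, -0.332, -0.073]
wrist_force: [-0.2, -0.5, 0.6]
gripper_width: 1.0
grasp_force: 0.0
```

```bash
python3 - <<'E'
from go import *
go(*grasp(.1));go(*grasp(0))
from bench import optics
import cv2,pickle
c=optics.camera("wrist");pickle.dump(c,open("cw.pkl","wb"));cv2.imwrite("pics/w1.png",c["image"][:,:,::-1])
E
```

```text
xyz [ 0.867 -0.293  1.093] dr [ 0.001 -0.003  0.002]
xyz [ 0.862 -0.296  2.093] dr [ 0.001 -0.003  0.002]
```

View pics/w1.png

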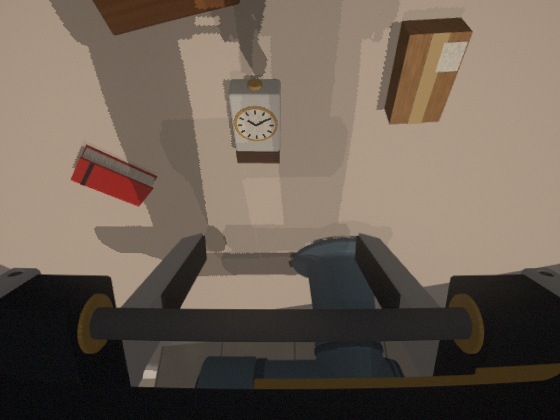

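The wrist view shows the clock at (256,122), head up at rows 80–95 and foot edge at row 163. The book is clear at lower left, the carton is clear at upper right.

```bash
python3 - <<'E'
import pickle
from h import *
c=pickle.load(open("cw.pkl","rb"))
p=cast(c,[(231,95),(281,95),(280,163),(237,163)],.032)[:,:2]
v=p[:2].mean(0)-p[2:].mean(0);print(p,p.mean(0),np.hypot(*v),np.degrees(np.arctan2(v[1],v[0])))
E
```

```text
[[ 0.49849927 -0.02223513]
 [ 0.47618497 -0.07038302]
 [ 0.38213043 -0.02585748]
 [ 0.40605812  0.02613462]] [ 0.4407182  -0.02308525] 0.10417554198644444 -26.47833425481634
```

>>> play_rows --motion '[{"xyz": [0.86, -0.28, 0.9], "dr": [0, 0, 0]}, {"xyz": [0.86, -0.28, 0.9], "dr": [0, 0, 0]}, {"xyz": [0.86, -0.28, 0.9], "dr": [0, 0, 0]}, {"xyz": [0.86, -0.28, 0.9], "dr": [0, 0, 0]}, {"xyz": [0.86, -0.28, 0.9], "dr": [0, 0, 0]}]'

```text
t: 2.73
tool_pos: [0.515, -0.0592, 0.0974]
orientation: [0.917, -0.202, -0.335, -0.074]
wrist_force: [0.3, 0.0, 0.6]
gripper_width: 1.002
grasp_force: 0.0
```

```bash
python3 - <<'E'
from go import *
from bench import optics
import cv2,pickle
go(*grasp(0))
c=optics.camera("wrist");pickle.dump(c,open("cw.pkl","wb"));cv2.imwrite("pics/w2.png",c["image"][:,:,::-1])
E
```

```text
xyz [ 0.011 -0.026  1.167] dr [0.001 0.001 0.001]
```

View pics/w2.png

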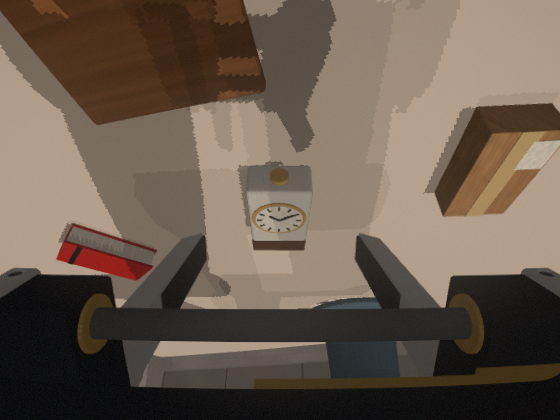

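The clock is centred between the fingers (column 280, against a finger midline of 281). I'll go in and grip.

>>> play_rows --motion '[{"xyz": [0, -0.02, 0.5], "dr": [0, 0, 0]}, {"xyz": [0, -0.02, 0.8], "dr": [0, 0, 0]}, {"xyz": [0, -0.02, 0.95], "dr": [0, 0, 0]}, {"xyz": [0, -0.02, 0.95], "dr": [0, 0, 0]}, {"xyz": [0, -0.02, 0.95], "dr": [0, 0, 0]}]'

```text
t: 3.2
tool_pos: [0.4643, -0.0326, 0.0283]
orientation: [0.919, -0.202, -0.331, -0.073]
wrist_force: [1.0, -0.7, 0.4]
gripper_width: 1.0
grasp_force: 0.0
```

```bash
python3 -c "
from go import *
go(*grasp(0,cx=.444))"; python3 log.py
```

```text
xyz [-0.014  0.012  0.282] dr [ 0.001 -0.003  0.001]
3.2 [-0.348  0.522  1.69   0.054  1.619  1.639] [ 0.4643 -0.0326  0.0283] [ 1.  -0.7  0.4]
```

>>> play_rows --motion '[{"xyz": [0, 0, 0.1], "dr": [0, 0, 0]}, {"xyz": [0, 0, 0.18], "dr": [0, 0, 0]}, {"xyz": [0, 0, 0.22], "dr": [0, 0, 0]}, {"xyz": [0, 0, 0.22], "dr": [0, 0, 0]}, {"xyz": [0, 0, 0.22], "dr": [0, 0, 0]}, {"xyz": [0, 0, 0.22], "dr": [0, 0, 0]}]'

```text
t: 3.7
tool_pos: [0.4502, -0.0255, 0.0091]
orientation: [0.918, -0.202, -0.333, -0.073]
wrist_force: [-0.7, 0.3, 0.2]
gripper_width: 1.001
grasp_force: 0.0
```

>>> play_rows --motion '[{"xyz": [0, 0, 0], "dr": [0, 0, 0]}, {"xyz": [0, 0, 0], "dr": [0, 0, 0]}, {"xyz": [0, 0, 0], "dr": [0, 0, 0]}, {"xyz": [0, 0, 0], "dr": [0, 0, 0]}, {"xyz": [0, 0, 0], "dr": [0, 0, 0]}, {"xyz": [0, 0, 0], "dr": [0, 0, 0]}, {"xyz": [0, 0, 0], "dr": [0, 0, 0]}, {"xyz": [0, 0, 0], "dr": [0, 0, 0]}]' --hand 0 --newtons 35

```text
t: 4.37
tool_pos: [0.4499, -0.0256, 0.009]
orientation: [0.918, -0.202, -0.333, -0.073]
wrist_force: [1.1, -1.1, -0.4]
gripper_width: 0.591
grasp_force: 35.0
```

```bash
python3 -c "
from go import *
go(*grasp(0,cx=.444))"; python3 log.py
```

```text
xyz [-0.013  0.015  0.031] dr [ 0.001 -0.001  0.001]
4.37 [-0.345  0.531  1.726  0.056  1.578  1.638] [ 0.4499 -0.0256  0.009 ] [ 1.1 -1.1 -0.4]
```

>>> play_rows --motion '[{"xyz": [-0.1, 0, -0.12], "dr": [0, 0, 0]}, {"xyz": [-0.3, 0, -0.36], "dr": [0, 0, 0]}, {"xyz": [-0.55, 0, -0.66], "dr": [0, 0, 0]}, {"xyz": [-0.84, 0, -1], "dr": [0, 0, 0]}, {"xyz": [-0.84, 0, -1], "dr": [0, 0, 0]}, {"xyz": [-0.84, 0, -1], "dr": [0, 0, 0]}]'

```text
t: 4.87
tool_pos: [0.4512, -0.0258, 0.1415]
orientation: [0.919, -0.202, -0.33, -0.073]
wrist_force: [0.0, 0.9, -1.8]
gripper_width: 0.597
grasp_force: 35.0
```

```bash
python3 -c "
from go import *
go(*place(.12,a=.018));go(*place(.12,a=.018,sx=.6))
s=sensors.observe();print(s['grasp_force'],s['wrist_force'])
# path check: slerp
from scipy.spatial.transform import Slerp
p,w=place(.12,a=.018);o=R.from_quat(s['orientation']);S=Slerp([0,1],R.concatenate([o,w]));q=s['q']
for k in np.linspace(0,1,9):
  q,e=ik(s['tool_pos']*(1-k)+p*k,S(k),q);print(np.round(q,2),round(e,4))
"
```

```text
xyz [ 1.031 -0.975 -1.473] dr [ 0.084  0.526 -0.91 ]
xyz [ 0.708 -0.782 -1.208] dr [ 0.084  0.526 -0.91 ]
34.990312457084656 [ 0.03581355  0.85233849 -1.83691471]
[-0.35  0.34  1.7   0.06  1.79  1.65] 0.0
[-0.35  0.28  1.71  0.08  1.7   1.42] 0.0
[-0.36  0.23  1.73  0.14  1.61  1.18] 0.0
[-0.38  0.18  1.76  0.22  1.52  0.92] 0.0
[-0.42  0.15  1.78  0.32  1.45  0.64] 0.0
[-0.47  0.15  1.79  0.44  1.42  0.34] 0.0
[-0.51  0.18  1.78  0.57  1.41  0.03] 0.0
[-0.54  0.24  1.75  0.7   1.45 -0.27] 0.0
[-0.56  0.34  1.69  0.81  1.51 -0.55] 0.0
```

>>> play_rows --motion '[{"xyz": [0.1, -0.1, -0.15], "dr": [0.004, 0.025, -0.045]}, {"xyz": [0.2, -0.2, -0.3], "dr": [0.008, 0.05, -0.09]}, {"xyz": [0.3, -0.3, -0.42], "dr": [0.012, 0.075, -0.13]}, {"xyz": [0.4, -0.37, -0.54], "dr": [0.016, 0.1, -0.175]}, {"xyz": [0.47, -0.44, -0.66], "dr": [0.02, 0.13, -0.22]}, {"xyz": [0.54, -0.5, -0.77], "dr": [0.024, 0.15, -0.26]}, {"xyz": [0.6, -0.56, -0.86], "dr": [0.03, 0.18, -0.31]}, {"xyz": [0.6, -0.56, -0.86], "dr": [0.03, 0.21, -0.36]}]'

```text
t: 5.53
tool_pos: [0.5657, -0.0166, 0.1651]
orientation: [0.974, 0.129, -0.072, -0.173]
wrist_force: [-0.9, -0.2, -2.4]
gripper_width: 0.596
grasp_force: 35.0
```

```bash
python3 -c "
from go import *
go(*place(.12,a=.018))"; python3 log.py
```

```text
xyz [ 0.795  0.04  -0.362] dr [ 0.05   0.319 -0.548]
5.53 [-0.351  0.249  1.667  0.239  1.523  0.909] [ 0.5657 -0.0166  0.1651] [-0.9 -0.2 -2.4]
```

>>> play_rows --motion '[{"xyz": [0.1, 0, -0.05], "dr": [0.005, 0.03, -0.055]}, {"xyz": [0.2, 0.01, -0.1], "dr": [0.01, 0.06, -0.1]}, {"xyz": [0.3, 0.01, -0.15], "dr": [0.014, 0.09, -0.15]}, {"xyz": [0.4, 0.02, -0.2], "dr": [0.018, 0.115, -0.2]}, {"xyz": [0.5, 0.02, -0.24], "dr": [0.022, 0.145, -0.25]}, {"xyz": [0.6, 0.03, -0.28], "dr": [0.027, 0.175, -0.3]}, {"xyz": [0.7, 0.03, -0.32], "dr": [0.032, 0.2, -0.345]}, {"xyz": [0.795, 0.04, -0.362], "dr": [0.036, 0.23, -0.39]}]'

```text
t: 6.2
tool_pos: [0.6477, -0.0096, 0.1887]
orientation: [0.826, 0.454, 0.224, -0.249]
wrist_force: [-0.4, -0.3, -2.2]
gripper_width: 0.589
grasp_force: 35.0
```

```bash
python3 -c "
from go import *
go(*place(.12,a=.018))"; python3 log.py
```

```text
xyz [ 0.013  0.013 -0.007] dr [ 0.015  0.09  -0.159]
6.2 [-0.469  0.287  1.659  0.669  1.424 -0.084] [ 0.6477 -0.0096  0.1887] [-0.4 -0.3 -2.2]
```

>>> play_rows --motion '[{"xyz": [0, 0, 0], "dr": [0.005, 0.03, -0.055]}, {"xyz": [0, 0, 0], "dr": [0.01, 0.06, -0.11]}, {"xyz": [0, 0, 0], "dr": [0.014, 0.085, -0.15]}, {"xyz": [0, 0, 0], "dr": [0.014, 0.085, -0.15]}, {"xyz": [0, 0, 0], "dr": [0.014, 0.085, -0.15]}, {"xyz": [0, 0, 0], "dr": [0.014, 0.085, -0.15]}, {"xyz": [0, 0, 0], "dr": [0.014, 0.085, -0.15]}]'

```text
t: 6.78
tool_pos: [0.6485, -0.0098, 0.1914]
orientation: [0.719, 0.556, 0.325, -0.26]
wrist_force: [-0.3, -0.1, -2.2]
gripper_width: 0.593
grasp_force: 35.0
```

```bash
python3 - <<'E'
from go import *
from bench import optics
import cv2,pickle
go(*place(.12,a=.018))
d={}
for n in("scene","side"): d[n]=optics.camera(n)
pickle.dump(d,open("c1.pkl","wb"))
a=cv2.resize(d["scene"]["image"][130:280,220:390,::-1],None,fx=4,fy=4,interpolation=2)[:600]
b=cv2.resize(d["side"]["image"][100:260,220:340,::-1],None,fx=3.75,fy=3.75,interpolation=2)[:600]
cv2.imwrite("pics/h.png",a);cv2.imwrite("pics/h2.png",b)
E
```

```text
xyz [-0.011  0.008  0.012] dr [ 0.002  0.007 -0.01 ]
```

View pics/h.png

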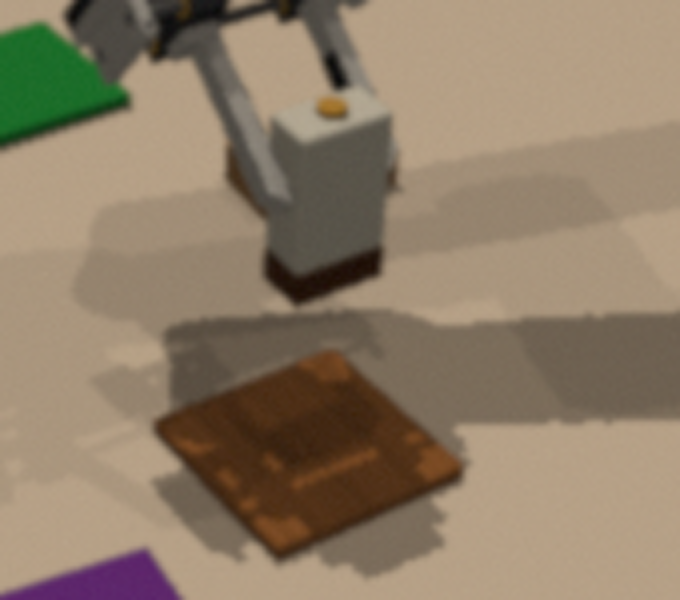

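View pics/h2.png

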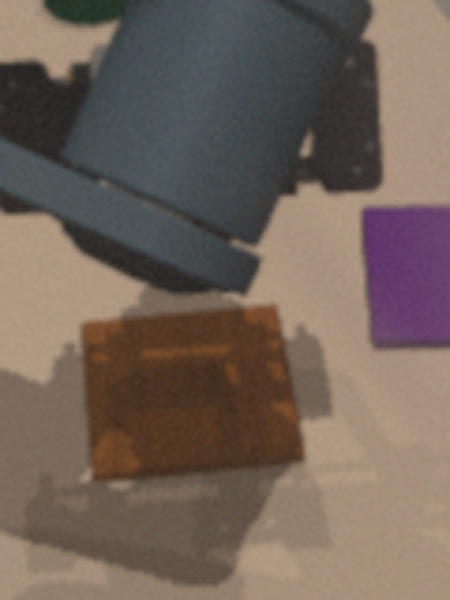

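The scene crop shows the clock upright in the grip, foot down, with the base corners at (265,278), (298,303) and (380,272). The stand below is clear. The side crop has the arm hiding the clock, with the stand visible at (190,390).

```bash
python3 - <<'E'
import pickle
from h import *
from go import *
d=pickle.load(open("c1.pkl","rb"))
A=np.array([(155,428),(335,350),(462,465),(280,548)])/4+(220,130)-.5
B=np.array([(82,322),(277,307),(300,458),(92,478)])/3.75+(220,100)-.5
for n,p in(("scene",A),("side",B)):
    w=cast(d[n],p,.012)[:,:2];print(np.round(w,3).tolist(),w.mean(0))
s=sensors.observe();g=s["tool_pos"]-R.from_quat(s["orientation"]).apply([0,0,.019]);y=np.radians(76.7)
print("grasp",g,"centre",g[:2]+.0076*np.array([np.cos(y),np.sin(y)]))
C=np.array([(265,278),(298,303),(380,272)])/4+(220,130)-.5
for z in(.125,.130,.135,.14):
    w=cast(d["scene"],C,z)[:,:2];print(z,(w[0]+w[2])/2,np.linalg.norm(w[0]-w[1]),np.linalg.norm(w[1]-w[2]))
# clock tilt
X=R.from_quat(s["orientation"])*frame(0,np.radians(40),False).inv();print(X.apply([1,0,0]),X.apply([0,0,1]))
E
```

```text
[[0.698, -0.093], [0.57, -0.068], [0.599, 0.053], [0.721, 0.026]] [ 0.64729829 -0.02037609]
[[0.596, 0.052], [0.72, 0.02], [0.687, -0.105], [0.565, -0.077]] [ 0.64207665 -0.02760977]
grasp [ 0.64526505 -0.02382139  0.20435401] centre [ 0.64701343 -0.01642524]
0.125 [ 0.63862115 -0.02390264] 0.0280210432388408 0.05379639439542728
0.13 [ 0.64397153 -0.01945349] 0.027804254372614325 0.05338019078556706
0.135 [ 0.64932191 -0.01500433] 0.027587465506387708 0.05296398717570645
0.14 [ 0.65467229 -0.01055517] 0.02737067664016122 0.052547783565846114
[0.01448553 0.0104567  0.9998404 ] [-0.24558757 -0.96927766  0.0136951 ]
```

```bash
python3 -c "
from go import *
for dz in(.06,.015,.0): go(*place(dz,sx=.6433,sy=-.0314,a=.020))"
```

```text
xyz [-0.506  0.006  0.335] dr [ 0.002  0.006 -0.009]
xyz [-0.846  0.011  0.629] dr [ 0.002  0.006 -0.009]
xyz [-0.96   0.012  0.727] dr [ 0.002  0.006 -0.009]
```

>>> play_rows --motion '[{"xyz": [-0.2, 0, 0.13], "dr": [0.002, 0.006, -0.009]}, {"xyz": [-0.4, 0.01, 0.25], "dr": [0.002, 0.006, -0.009]}, {"xyz": [-0.6, 0.01, 0.42], "dr": [0.002, 0.006, -0.009]}, {"xyz": [-0.75, 0.01, 0.55], "dr": [0.002, 0.006, -0.009]}, {"xyz": [-0.85, 0.01, 0.63], "dr": [0.002, 0.006, -0.009]}, {"xyz": [-0.85, 0.01, 0.63], "dr": [0.002, 0.006, -0.009]}, {"xyz": [-0.85, 0.01, 0.63], "dr": [0.002, 0.006, -0.009]}, {"xyz": [-0.85, 0.01, 0.63], "dr": [0.002, 0.006, -0.009]}]'

```text
t: 7.55
tool_pos: [0.6474, -0.018, 0.0877]
orientation: [0.711, 0.563, 0.332, -0.261]
wrist_force: [0.5, 0.4, -0.5]
gripper_width: 0.596
grasp_force: 35.0
```

```bash
python3 - <<'E'
from go import *
from bench import optics
import cv2,pickle
c=optics.camera("scene");pickle.dump(c,open("c2.pkl","wb"))
cv2.imwrite("pics/n.png",cv2.resize(c["image"][150:280,230:360,::-1],None,fx=4.6,fy=4.6,interpolation=2))
for dz in(.015,.0): go(*place(dz,sx=.6433,sy=-.0314,a=.020))
s=sensors.observe();X=R.from_quat(s["orientation"])*frame(0,np.radians(40),False).inv();print(X.apply([1,0,0]),s["wrist_force"])
E
```

```text
xyz [-0.004 -0.011  0.012] dr [0.001 0.    0.001]
xyz [-0.119 -0.011  0.109] dr [0.001 0.    0.001]
[-0.00283275  0.00161538  0.99999468] [ 1.17380499 -0.19131797  0.07416841]
```

View pics/n.png

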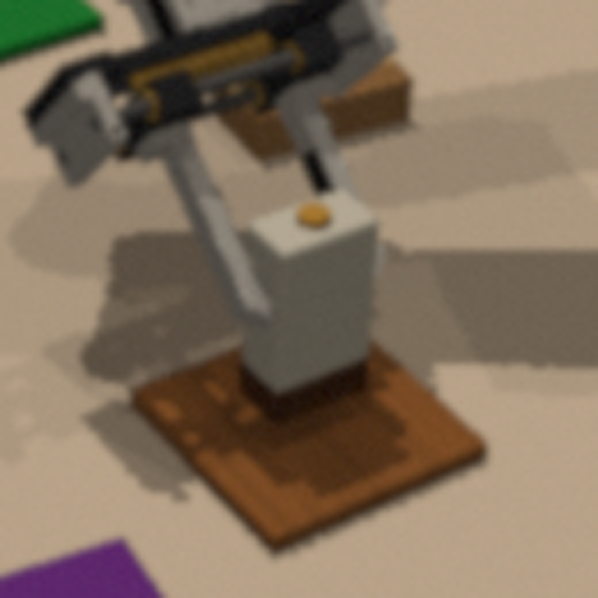

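The clock is upright just above the stand, with base corners near (243,385), (280,420) and (367,385) in the crop. The weight has left the wrist reading, so I'll check the gap.

```bash
python3 - <<'E'
import pickle
from h import *
from go import *
c=pickle.load(open("c2.pkl","rb"))
C=np.array([(243,385),(280,420),(367,388)])/4.6+(230,150)-.5
for z in(.012,.02,.027,.035):
    w=cast(c,C,z)[:,:2];print(z,(w[0]+w[2])/2,np.linalg.norm(w[0]-w[1]),np.linalg.norm(w[1]-w[2]))
s=sensors.observe();print(s["wrist_force"],s["torque"],s["tool_pos"]-R.from_quat(s["orientation"]).apply([0,0,.019]))
E
```

```text
0.012 [ 0.62948479 -0.03867525] 0.03228199115881269 0.05129931369162402
0.02 [ 0.63686762 -0.03246039] 0.031941856237559775 0.050758805272022804
0.027 [ 0.6433276  -0.02702238] 0.03164423818146355 0.05028586040487182
0.035 [ 0.65071043 -0.02080752] 0.031304103260210665 0.049745351985270865
[ 1.17380499 -0.19131797  0.07416841] [-0.6109269   0.07931078  0.04753035] [ 0.64412007 -0.03229133  0.10012002]
```

>>> play_rows --motion '[{"xyz": [-0.02, 0, 0.02], "dr": [0, 0, 0]}, {"xyz": [-0.02, 0, 0.02], "dr": [0, 0, 0]}, {"xyz": [-0.02, 0, 0.02], "dr": [0, 0, 0]}, {"xyz": [-0.02, 0, 0.02], "dr": [0, 0, 0]}]'

```text
t: 7.93
tool_pos: [0.6466, -0.0175, 0.0835]
orientation: [0.711, 0.562, 0.332, -0.262]
wrist_force: [-0.3, -0.5, -2.2]
gripper_width: 0.594
grasp_force: 35.0
```

>>> play_rows --motion '[{"xyz": [-0.012, 0, 0.01], "dr": [0, 0, 0]}, {"xyz": [-0.023, 0, 0.019], "dr": [0, 0, 0]}, {"xyz": [-0.035, 0, 0.029], "dr": [0, 0, 0]}, {"xyz": [-0.046, 0, 0.038], "dr": [0, 0, 0]}, {"xyz": [-0.054, 0, 0.045], "dr": [0, 0, 0]}, {"xyz": [-0.054, 0, 0.045], "dr": [0, 0, 0]}, {"xyz": [-0.054, 0, 0.045], "dr": [0, 0, 0]}]'

```text
t: 8.52
tool_pos: [0.6464, -0.0174, 0.0761]
orientation: [0.711, 0.562, 0.331, -0.262]
wrist_force: [-0.1, -0.6, -2.2]
gripper_width: 0.595
grasp_force: 35.0
```

>>> play_rows --motion '[{"xyz": [-0.004, 0, 0.003], "dr": [0, 0, 0]}, {"xyz": [-0.008, 0, 0.006], "dr": [0, 0, 0]}, {"xyz": [-0.012, 0, 0.01], "dr": [0, 0, 0]}, {"xyz": [-0.015, 0, 0.013], "dr": [0, 0, 0]}, {"xyz": [-0.015, 0, 0.013], "dr": [0, 0, 0]}, {"xyz": [-0.015, 0, 0.013], "dr": [0, 0, 0]}]'

```text
t: 9.02
tool_pos: [0.6464, -0.0174, 0.0742]
orientation: [0.711, 0.562, 0.331, -0.262]
wrist_force: [-0.3, -1.1, -1.5]
gripper_width: 0.593
grasp_force: 35.0
```

>>> play_rows --motion '[{"xyz": [-0.004, 0, 0.003], "dr": [0, 0, 0]}, {"xyz": [-0.008, 0, 0.006], "dr": [0, 0, 0]}, {"xyz": [-0.008, 0, 0.006], "dr": [0, 0, 0]}, {"xyz": [-0.008, 0, 0.006], "dr": [0, 0, 0]}, {"xyz": [-0.008, 0, 0.006], "dr": [0, 0, 0]}]'

```text
t: 9.43
tool_pos: [0.6464, -0.0175, 0.0732]
orientation: [0.711, 0.562, 0.331, -0.262]
wrist_force: [0.1, 0.7, -2.0]
gripper_width: 0.595
grasp_force: 35.0
```

```bash
python3 log.py
```

```text
9.43 [-0.54   0.512  1.684  0.838  1.381 -0.664] [ 0.6464 -0.0175  0.0732] [ 0.1  0.7 -2. ]
```

>>> play_rows --motion '[{"xyz": [-0.004, 0, 0.003], "dr": [0, 0, 0]}, {"xyz": [-0.008, 0, 0.006], "dr": [0, 0, 0]}, {"xyz": [-0.008, 0, 0.006], "dr": [0, 0, 0]}, {"xyz": [-0.008, 0, 0.006], "dr": [0, 0, 0]}, {"xyz": [-0.008, 0, 0.006], "dr": [0, 0, 0]}]'

```text
t: 9.85
tool_pos: [0.6464, -0.0175, 0.0722]
orientation: [0.711, 0.562, 0.331, -0.262]
wrist_force: [-0.4, 0.6, -2.5]
gripper_width: 0.592
grasp_force: 35.0
```

>>> play_rows --motion '[{"xyz": [-0.004, 0, 0.003], "dr": [0, 0, 0]}, {"xyz": [-0.006, 0, 0.005], "dr": [0, 0, 0]}, {"xyz": [-0.006, 0, 0.005], "dr": [0, 0, 0]}, {"xyz": [-0.006, 0, 0.005], "dr": [0, 0, 0]}]'

```text
t: 10.18
tool_pos: [0.6465, -0.0176, 0.0716]
orientation: [0.711, 0.562, 0.332, -0.262]
wrist_force: [-0.2, 1.0, 0.1]
gripper_width: 0.595
grasp_force: 35.0
```

>>> play_rows --motion '[{"xyz": [-0.004, 0, 0.003], "dr": [0, 0, 0]}, {"xyz": [-0.004, 0, 0.003], "dr": [0, 0, 0]}, {"xyz": [-0.004, 0, 0.003], "dr": [0, 0, 0]}, {"xyz": [-0.004, 0, 0.003], "dr": [0, 0, 0]}]'

```text
t: 10.52
tool_pos: [0.6465, -0.0176, 0.0715]
orientation: [0.711, 0.562, 0.332, -0.262]
wrist_force: [-2.4, -1.9, 4.0]
gripper_width: 0.592
grasp_force: 35.0
```

Contact is confirmed, with about 6 N on the stand. I'll release and back off along the tool.

>>> play_rows --motion '[{"xyz": [0, 0, 0], "dr": [0, 0, 0]}, {"xyz": [0, 0, 0], "dr": [0, 0, 0]}, {"xyz": [0, 0, 0], "dr": [0, 0, 0]}, {"xyz": [0, 0, 0], "dr": [0, 0, 0]}, {"xyz": [0, 0, 0], "dr": [0, 0, 0]}, {"xyz": [0, 0, 0], "dr": [0, 0, 0]}, {"xyz": [0, 0, 0], "dr": [0, 0, 0]}, {"xyz": [0, 0, 0], "dr": [0, 0, 0]}]' --hand 0.9

```text
t: 11.18
tool_pos: [0.6464, -0.0176, 0.0709]
orientation: [0.711, 0.562, 0.331, -0.262]
wrist_force: [-0.3, -0.0, 0.1]
gripper_width: 0.899
grasp_force: 0.0
```

>>> play_rows --motion '[{"xyz": [0, 0, -0.15], "dr": [0, 0, 0]}, {"xyz": [0, 0, -0.35], "dr": [0, 0, 0]}, {"xyz": [0, 0, -0.6], "dr": [0, 0, 0]}, {"xyz": [0, 0, -0.85], "dr": [0, 0, 0]}, {"xyz": [0, 0, -1], "dr": [0, 0, 0]}, {"xyz": [0, 0, -1], "dr": [0, 0, 0]}]'

```text
t: 11.68
tool_pos: [0.63, -0.0957, 0.1383]
orientation: [0.712, 0.562, 0.333, -0.259]
wrist_force: [0.7, 0.7, -0.2]
gripper_width: 0.902
grasp_force: 0.0
```

```bash
python3 - <<'E'
from bench import optics
import cv2
c=optics.camera("scene")
cv2.imwrite("pics/f.png",cv2.resize(c["image"][130:280,230:460,::-1],None,fx=3.4,fy=3.4,interpolation=2))
E
```

```text
(no output)
```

View pics/f.png

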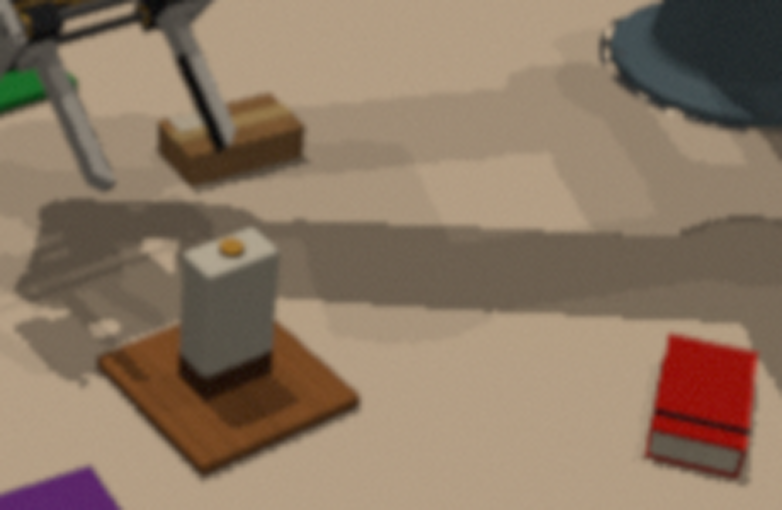

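The clock stands free and upright on the stand, with base corners (180,378), (207,397) and (271,373). Stand corners are (98,360), (205,467) and (358,398). The book and carton have not moved. One quick check of the centring:

```bash
python3 - <<'E'
import pickle
from h import *
c=pickle.load(open("c2.pkl","rb"))
f=lambda p:cast(c,np.array(p)/3.4+(230,130)-.5,.012)[:,:2]
s=f([(98,358),(358,396)]);k=f([(180,377),(207,397),(271,373)])
print(s.mean(0),(k[0]+k[2])/2,s,k)
E
```

```text
[ 0.64697809 -0.02187214] [ 0.64606032 -0.02359884] [[ 0.69398478 -0.09693891]
 [ 0.59997139  0.05319464]] [[ 0.66918558 -0.04391725]
 [ 0.67141879 -0.01732425]
 [ 0.62293506 -0.00328042]]
```

Centred within about 2 mm.

```bash
python3 -c "
from bench import job_done
print(job_done())"
```

```text
the job is handed in; nothing more can be done
None
```

The clock is standing upright, foot down, within about 2 mm of the middle of the wooden stand; it was set down gently and released, the book and carton were not touched, and the job is handed in.

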